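# Count three cassettes into the covered trough and return the extra

### The arm

A 6-joint arm with a two-finger parallel gripper is mounted at the origin on the work surface; the furniture and walls round the work are solid. World frame = base frame: x ahead of the robot, y to its left, z up, the work surface at z = 0. Lengths are in mm, angles in rad, forces in N, time in s.
With the tool pointing down it reaches from about 350 to 875 mm from the base axis. Payload 4.2 kg.
Tool frame: the origin (TCP) lies at the very end of the fingers, on their centre line; the grasp point (between the pads) lies 19 mm behind it; z points along the fingers, y is the line along which they close (so a half turn about z gives the same grasp; the last joint's range is limited). The gripper opens to 85 mm and grips with 20 to 120 N. Pads are 22 mm wide; open, the fingers measure 114 mm over their backs; the gripper's body (76 mm by 85 mm) begins 54 mm behind the grasp point. The pads swing forward as they close: fully open they stand 13 mm farther back than shut.
Start: joints at [1.42, 0.385, 0.008, 0, -1.194, -0.259], TCP at [248.983, 573.242, 231.312] pointing down, gripper open.
Joint ranges: [-3.14, 3.14], [-1.21, 2.06], [-1.07, 1.41], [-3.16, 2.05], [-2.99, -0.16], [-3.1, 3.1]. Speed limits (rad/s): [2.79, 2.79, 3.14, 3.14, 3.14, 3.14].

### API

Orientations are given as a unit quaternion [x, y, z, w].
In Python, from bench import read_state, get_image, camera_model, job_done gives the robot as it stands.
- The arm moves only by the shell command python3 -m handwheel 'ROWS'. ROWS is JSON, a list of rows, each a list of 7 numbers: the shift along the tool's x, y, z in m, then the turn, a rotation vector about the tool's x, y, z in rad, then the gripper's target within -1 to 1 (fully open at 1, half-way at 0, shut at -1). In form: [[dx, dy, dz, wx, wy, wz, jaw], ...]. A call has 1 to 10 rows; each row is the pose to reach, as a shift and turn from the pose commanded when the call began, along the tool's axes at that moment; what a row does not reach only later rows make up. A row lasts 1/8 s, in which the tool goes at most 62.5 mm and 10.7 degrees, less where a joint would pass 70% of its speed; a pose out of reach is approached as far as the arm can. A call with a gripper value outside its range is refused whole. The fingers move at their own pace and stop on an object; the grip force is fixed at half the most. Time passes only in rows, so rows that repeat a pose let the fingers close. It gives the time, the measured TCP pose, the force, the opening and the grip force at its end, in the units of the state.
- read_state(): the state, without advancing time (a new reading comes with each control period).
- get_image(name): name is "scene" or "top" or "wrist"; returns (picture, depth): 420x560x3 uint8, blue, green, red; 420x560 float32, mm along the optical axis (not along the pixel's ray), 0 where there is no reading.
- camera_model(name): a dict with "K" (3x3 intrinsics, pixels), "rvec" (rotation vector, rad) and "tvec" (3), from world to camera coordinates, as OpenCV has them; the wrist camera has in their place "hand_eye" (4x4, takes a point from camera to tool coordinates, whose origin is the TCP and whose axes are the flange's). Camera axes: x right, y down, z forward; pixel columns grow to the right and rows downward; lengths in mm; the calibration is good to about 2 mm. A picture is of the moment at which its call begins: read the wrist's pose just before it. camera_model takes no time and is no camera call.
- job_done(): hands the job in; it is judged then, once.
The state is a dict: "clock": time; "joints": joint angles; "joint_vel": joint speeds; "joint_efforts": joint torques, N m; "position": TCP position; "ee_rot": TCP orientation; "contact_force": force on the tool from outside, world axes, zero at the start; "wrist_torque": the same for the moment, N m; "gripper_width": finger opening in mm; "grasp_force": force on a finger pad.
Only numpy, scipy, OpenCV 4.12 (cv2) and the standard library are available. Lean on these libraries where they do the work, as an engineer would, in place of code of your own. Each camera call takes 0.05 s, during which the arm holds its last target. There are 200 camera calls.

### The job

Count three of the four tissue cassettes on the counting tray: sweep exactly three (any three) along the deck into the trough under the open lid, and then shut the lid fully while the fourth is still on the deck. After that, sweep the fourth off the other side of the deck into the open return bin. Slide the cassettes, do not pick them up, and leave the tall white jar, the label roll and the forceps around the tray where they are.

Things in the scene. Friction and masses are not known exactly. Their poses are not given: they have to be found in the camera images.
- counting_tray: Grey plastic counting tray, fixed to the bench. Origin: centre of its underside below the deck; own x runs along the deck, own y across it towards the trough. In its frame, mm: flat deck at height 36, x -98..98, y -75..75; 6 mm rails, tops at height 46, only at its ends x = +-98; both long edges y = +-75 are open.
- trough_floor (a point): Centre of the trough's floor. The trough adjoins the deck's edge at tray y = +75 mm: y 75..147, x -98..98, floor at height 7, end and outer walls up to 36 mm.
- bin_floor (a point): Centre of the open return bin's floor. The bin adjoins the deck's edge at tray y = -75 mm: y -75..-148, x -98..98, floor at height 4, walls 4 mm thick, 28 mm high.
- trough_lid (a joint): Angle of the trough's flat aluminium lid (200 mm long, 3 mm thick), rad: 0 = shut flat on the trough, about 2 = open, leaning outwards away from the deck; stop at 2.3. Its stiff hinge holds it at any angle; about 1 to 2 N at the free edge moves it, so push it from outside all the way over and down. When shut its face is 4 mm above the deck, its lip 8 mm.
- lid_hinge (a point): Middle of the lid's hinge line, which runs along the tray's x at tray y = 154 mm, height 36 mm. The lid's free edge with a 7 mm thick rolled lip is 78 mm from it.
- lid_edge (a point): Middle of the lid's free edge, on top of the lip (when shut: at tray x = 0, y = 76 mm, height 44 mm).
- cassette_a: One of four like flat green tissue cassettes, 30 (own x) x 41 (own y) x 6 mm, 14 g nominal, loose on the deck in a row along the tray's x about 47 mm apart, its 41 mm side roughly across the deck (within 0.2 rad), 20 mm or less from the deck's middle line. Origin: centre of its underside.
- cassette_b: One of four like flat green tissue cassettes, 30 (own x) x 41 (own y) x 6 mm, 14 g nominal, loose on the deck in a row along the tray's x about 47 mm apart, its 41 mm side roughly across the deck (within 0.2 rad), 20 mm or less from the deck's middle line. Origin: centre of its underside.
- cassette_c: One of four like flat green tissue cassettes, 30 (own x) x 41 (own y) x 6 mm, 14 g nominal, loose on the deck in a row along the tray's x about 47 mm apart, its 41 mm side roughly across the deck (within 0.2 rad), 20 mm or less from the deck's middle line. Origin: centre of its underside.
- cassette_d: One of four like flat green tissue cassettes, 30 (own x) x 41 (own y) x 6 mm, 14 g nominal, loose on the deck in a row along the tray's x about 47 mm apart, its 41 mm side roughly across the deck (within 0.2 rad), 20 mm or less from the deck's middle line. Origin: centre of its underside.
- tall_jar: White plastic specimen jar with white screw lid, upright, 56 mm diameter, 72 mm tall. Origin: centre of its underside. A bystander.
- label_roll: White roll of labels lying flat, 58 mm diameter, 25 mm tall. Origin: centre of its underside. A bystander.
- forceps: Steel forceps lying flat, 148 x 14 x 8 mm, long axis = own y. Origin: centre of its underside. A bystander.
Not all that is in view belongs to the job. Leave any purple look-alike of the cassette_b alone.

How it is judged (in metres and radians):
On the way, in this order (a step that is already met when the one before it is completed fails the run):
1. exactly three cassettes lie in the trough, the fourth on the deck ((((y of cassette_a in the frame of counting_tray between -0.08 and 0.08 m and z of cassette_a in the frame of counting_tray between 0.034 and 0.05 m and x of cassette_a in the frame of counting_tray between -0.1 and 0.1 m) and (y of cassette_b in the frame of counting_tray between 0.073 and 0.149 m and z of cassette_b in the frame of counting_tray between 0 and 0.033 m and x of cassette_b in the frame of counting_tray between -0.1 and 0.1 m) and (y of cassette_c in the frame of counting_tray between 0.073 and 0.149 m and z of cassette_c in the frame of counting_tray between 0 and 0.033 m and x of cassette_c in the frame of counting_tray between -0.1 and 0.1 m) and (y of cassette_d in the frame of counting_tray between 0.073 and 0.149 m and z of cassette_d in the frame of counting_tray between 0 and 0.033 m and x of cassette_d in the frame of counting_tray between -0.1 and 0.1 m)) or ((y of cassette_b in the frame of counting_tray between -0.08 and 0.08 m and z of cassette_b in the frame of counting_tray between 0.034 and 0.05 m and x of cassette_b in the frame of counting_tray between -0.1 and 0.1 m) and (y of cassette_a in the frame of counting_tray between 0.073 and 0.149 m and z of cassette_a in the frame of counting_tray between 0 and 0.033 m and x of cassette_a in the frame of counting_tray between -0.1 and 0.1 m) and (y of cassette_c in the frame of counting_tray between 0.073 and 0.149 m and z of cassette_c in the frame of counting_tray between 0 and 0.033 m and x of cassette_c in the frame of counting_tray between -0.1 and 0.1 m) and (y of cassette_d in the frame of counting_tray between 0.073 and 0.149 m and z of cassette_d in the frame of counting_tray between 0 and 0.033 m and x of cassette_d in the frame of counting_tray between -0.1 and 0.1 m)) or ((y of cassette_c in the frame of counting_tray between -0.08 and 0.08 m and z of cassette_c in the frame of counting_tray between 0.034 and 0.05 m and x of cassette_c in the frame of counting_tray between -0.1 and 0.1 m) and (y of cassette_a in the frame of counting_tray between 0.073 and 0.149 m and z of cassette_a in the frame of counting_tray between 0 and 0.033 m and x of cassette_a in the frame of counting_tray between -0.1 and 0.1 m) and (y of cassette_b in the frame of counting_tray between 0.073 and 0.149 m and z of cassette_b in the frame of counting_tray between 0 and 0.033 m and x of cassette_b in the frame of counting_tray between -0.1 and 0.1 m) and (y of cassette_d in the frame of counting_tray between 0.073 and 0.149 m and z of cassette_d in the frame of counting_tray between 0 and 0.033 m and x of cassette_d in the frame of counting_tray between -0.1 and 0.1 m)) or ((y of cassette_d in the frame of counting_tray between -0.08 and 0.08 m and z of cassette_d in the frame of counting_tray between 0.034 and 0.05 m and x of cassette_d in the frame of counting_tray between -0.1 and 0.1 m) and (y of cassette_a in the frame of counting_tray between 0.073 and 0.149 m and z of cassette_a in the frame of counting_tray between 0 and 0.033 m and x of cassette_a in the frame of counting_tray between -0.1 and 0.1 m) and (y of cassette_b in the frame of counting_tray between 0.073 and 0.149 m and z of cassette_b in the frame of counting_tray between 0 and 0.033 m and x of cassette_b in the frame of counting_tray between -0.1 and 0.1 m) and (y of cassette_c in the frame of counting_tray between 0.073 and 0.149 m and z of cassette_c in the frame of counting_tray between 0 and 0.033 m and x of cassette_c in the frame of counting_tray between -0.1 and 0.1 m)))), for 0.2 s.
2. the lid is shut with the fourth cassette still on the deck (value of joint trough_lid below 0.07 rad and (((y of cassette_a in the frame of counting_tray between -0.08 and 0.08 m and z of cassette_a in the frame of counting_tray between 0.034 and 0.05 m and x of cassette_a in the frame of counting_tray between -0.1 and 0.1 m) and (y of cassette_b in the frame of counting_tray between 0.073 and 0.149 m and z of cassette_b in the frame of counting_tray between 0 and 0.033 m and x of cassette_b in the frame of counting_tray between -0.1 and 0.1 m) and (y of cassette_c in the frame of counting_tray between 0.073 and 0.149 m and z of cassette_c in the frame of counting_tray between 0 and 0.033 m and x of cassette_c in the frame of counting_tray between -0.1 and 0.1 m) and (y of cassette_d in the frame of counting_tray between 0.073 and 0.149 m and z of cassette_d in the frame of counting_tray between 0 and 0.033 m and x of cassette_d in the frame of counting_tray between -0.1 and 0.1 m)) or ((y of cassette_b in the frame of counting_tray between -0.08 and 0.08 m and z of cassette_b in the frame of counting_tray between 0.034 and 0.05 m and x of cassette_b in the frame of counting_tray between -0.1 and 0.1 m) and (y of cassette_a in the frame of counting_tray between 0.073 and 0.149 m and z of cassette_a in the frame of counting_tray between 0 and 0.033 m and x of cassette_a in the frame of counting_tray between -0.1 and 0.1 m) and (y of cassette_c in the frame of counting_tray between 0.073 and 0.149 m and z of cassette_c in the frame of counting_tray between 0 and 0.033 m and x of cassette_c in the frame of counting_tray between -0.1 and 0.1 m) and (y of cassette_d in the frame of counting_tray between 0.073 and 0.149 m and z of cassette_d in the frame of counting_tray between 0 and 0.033 m and x of cassette_d in the frame of counting_tray between -0.1 and 0.1 m)) or ((y of cassette_c in the frame of counting_tray between -0.08 and 0.08 m and z of cassette_c in the frame of counting_tray between 0.034 and 0.05 m and x of cassette_c in the frame of counting_tray between -0.1 and 0.1 m) and (y of cassette_a in the frame of counting_tray between 0.073 and 0.149 m and z of cassette_a in the frame of counting_tray between 0 and 0.033 m and x of cassette_a in the frame of counting_tray between -0.1 and 0.1 m) and (y of cassette_b in the frame of counting_tray between 0.073 and 0.149 m and z of cassette_b in the frame of counting_tray between 0 and 0.033 m and x of cassette_b in the frame of counting_tray between -0.1 and 0.1 m) and (y of cassette_d in the frame of counting_tray between 0.073 and 0.149 m and z of cassette_d in the frame of counting_tray between 0 and 0.033 m and x of cassette_d in the frame of counting_tray between -0.1 and 0.1 m)) or ((y of cassette_d in the frame of counting_tray between -0.08 and 0.08 m and z of cassette_d in the frame of counting_tray between 0.034 and 0.05 m and x of cassette_d in the frame of counting_tray between -0.1 and 0.1 m) and (y of cassette_a in the frame of counting_tray between 0.073 and 0.149 m and z of cassette_a in the frame of counting_tray between 0 and 0.033 m and x of cassette_a in the frame of counting_tray between -0.1 and 0.1 m) and (y of cassette_b in the frame of counting_tray between 0.073 and 0.149 m and z of cassette_b in the frame of counting_tray between 0 and 0.033 m and x of cassette_b in the frame of counting_tray between -0.1 and 0.1 m) and (y of cassette_c in the frame of counting_tray between 0.073 and 0.149 m and z of cassette_c in the frame of counting_tray between 0 and 0.033 m and x of cassette_c in the frame of counting_tray between -0.1 and 0.1 m)))), for 0.2 s.
At the end, for the whole second after the job is handed in: Three cassettes rest in the trough below the shut lid (lid angle under 0.07 rad, cassette origins under 33 mm high), the fourth rests in the return bin, all still (under 0.02 m/s) (value of joint trough_lid below 0.07 rad and (((y of cassette_a in the frame of counting_tray between -0.152 and -0.073 m and z of cassette_a in the frame of counting_tray between 0 and 0.033 m and x of cassette_a in the frame of counting_tray between -0.1 and 0.1 m) and (y of cassette_b in the frame of counting_tray between 0.073 and 0.149 m and z of cassette_b in the frame of counting_tray between 0 and 0.033 m and x of cassette_b in the frame of counting_tray between -0.1 and 0.1 m) and (y of cassette_c in the frame of counting_tray between 0.073 and 0.149 m and z of cassette_c in the frame of counting_tray between 0 and 0.033 m and x of cassette_c in the frame of counting_tray between -0.1 and 0.1 m) and (y of cassette_d in the frame of counting_tray between 0.073 and 0.149 m and z of cassette_d in the frame of counting_tray between 0 and 0.033 m and x of cassette_d in the frame of counting_tray between -0.1 and 0.1 m)) or ((y of cassette_b in the frame of counting_tray between -0.152 and -0.073 m and z of cassette_b in the frame of counting_tray between 0 and 0.033 m and x of cassette_b in the frame of counting_tray between -0.1 and 0.1 m) and (y of cassette_a in the frame of counting_tray between 0.073 and 0.149 m and z of cassette_a in the frame of counting_tray between 0 and 0.033 m and x of cassette_a in the frame of counting_tray between -0.1 and 0.1 m) and (y of cassette_c in the frame of counting_tray between 0.073 and 0.149 m and z of cassette_c in the frame of counting_tray between 0 and 0.033 m and x of cassette_c in the frame of counting_tray between -0.1 and 0.1 m) and (y of cassette_d in the frame of counting_tray between 0.073 and 0.149 m and z of cassette_d in the frame of counting_tray between 0 and 0.033 m and x of cassette_d in the frame of counting_tray between -0.1 and 0.1 m)) or ((y of cassette_c in the frame of counting_tray between -0.152 and -0.073 m and z of cassette_c in the frame of counting_tray between 0 and 0.033 m and x of cassette_c in the frame of counting_tray between -0.1 and 0.1 m) and (y of cassette_a in the frame of counting_tray between 0.073 and 0.149 m and z of cassette_a in the frame of counting_tray between 0 and 0.033 m and x of cassette_a in the frame of counting_tray between -0.1 and 0.1 m) and (y of cassette_b in the frame of counting_tray between 0.073 and 0.149 m and z of cassette_b in the frame of counting_tray between 0 and 0.033 m and x of cassette_b in the frame of counting_tray between -0.1 and 0.1 m) and (y of cassette_d in the frame of counting_tray between 0.073 and 0.149 m and z of cassette_d in the frame of counting_tray between 0 and 0.033 m and x of cassette_d in the frame of counting_tray between -0.1 and 0.1 m)) or ((y of cassette_d in the frame of counting_tray between -0.152 and -0.073 m and z of cassette_d in the frame of counting_tray between 0 and 0.033 m and x of cassette_d in the frame of counting_tray between -0.1 and 0.1 m) and (y of cassette_a in the frame of counting_tray between 0.073 and 0.149 m and z of cassette_a in the frame of counting_tray between 0 and 0.033 m and x of cassette_a in the frame of counting_tray between -0.1 and 0.1 m) and (y of cassette_b in the frame of counting_tray between 0.073 and 0.149 m and z of cassette_b in the frame of counting_tray between 0 and 0.033 m and x of cassette_b in the frame of counting_tray between -0.1 and 0.1 m) and (y of cassette_c in the frame of counting_tray between 0.073 and 0.149 m and z of cassette_c in the frame of counting_tray between 0 and 0.033 m and x of cassette_c in the frame of counting_tray between -0.1 and 0.1 m))) and linear speed of each of cassette_a, cassette_b, cassette_c, cassette_d below 0.02 m/s); the robot touches nothing.
It fails at once if a cassette is picked up (origin more than 35 mm above the deck) (z of any of cassette_a, cassette_b, cassette_c, cassette_d in the frame of counting_tray above 0.071 m).
It fails at once if the tall jar, the label roll or the forceps is moved more than 30 mm (distance of any of tall_jar, label_roll, forceps from where it was at the start of the episode above 0.03 m).
It also fails if it takes over 54 s, if anything falls off the work surface, if the arm or the gripper's body presses on something with over 40 N, if the wrist force passes 120 N, or if a joint passes its speed limit or range.

## Working session

There is one attempt and no reset: what is moved stays moved. The work goes in short steps, Python scripts to look and compute and a shell command to move; the robot and the scene stay as the last step left them, time stands still between calls to the robot, and variables do not carry over. Pictures are saved under pics/ and viewed, at most 10 in all, crops included, and the job is handed in when it is done.

```bash
mkdir -p pics; ls; python3 - <<'E'
from bench import *
import cv2,numpy as np
s=read_state();print(s)
for n in("top","scene"):
    im,d=get_image(n);cv2.imwrite(f"pics/{n}0.png",im);np.save(f"pics/{n}0.npy",d);m=camera_model(n);print(n,m)
print(camera_model("wrist"))
E
```

```text
pics
{'clock': 0.0, 'joints': array([ 1.41962969e+00,  3.85567622e-01,  6.60688108e-03, -4.97185244e-04,
       -1.19401651e+00, -2.58607231e-01]), 'joint_vel': array([-0.00158198, -0.00165944,  0.00158527, -0.00167805, -0.00051309,
        0.00056555]), 'joint_efforts': array([ 6.67264089e-05, -3.92295098e+01,  1.88399434e+01,  4.18635517e+00,
       -4.69582505e-03, -3.91532939e-08]), 'position': array([248.74541803, 572.71725434, 230.20777336]), 'ee_rot': array([ 9.79064722e-01, -2.03546132e-01, -1.72169940e-04,  1.10129532e-03]), 'contact_force': array([0.4277574 , 0.38858615, 0.74233663]), 'wrist_torque': array([-0.02304527, -0.02542762, -0.00768939]), 'grasp_force': 0.0, 'gripper_width': 84.97634938298815}
top {'K': array([[486.67310278,   0.        , 284.04963694],
       [  0.        , 486.67310278, 209.47209864],
       [  0.        ,   0.        ,   1.        ]]), 'rvec': array([ 2.21570785, -2.16186856,  0.0633689 ]), 'tvec': array([ -62.64153812,  472.0131084 , 1062.88000999])}
scene {'K': array([[401.42934554,   0.        , 276.05457033],
       [  0.        , 401.42934554, 208.08694515],
       [  0.        ,   0.        ,   1.        ]]), 'rvec': array([ 2.02740519, -1.54732036,  0.55665328]), 'tvec': array([-198.16909082,  387.06381673,  618.76072886])}
{'K': array([[337.22929263,   0.        , 280.92129084],
       [  0.        , 337.22929263, 210.01468648],
       [  0.        ,   0.        ,   1.        ]]), 'hand_eye': array([[ 1.17105132e-03, -9.65206091e-01, -2.61487724e-01,
         6.57788886e+01],
       [ 9.99999237e-01,  1.02771553e-03,  6.84900764e-04,
         9.67423086e-01],
       [-3.92335396e-04, -2.61488326e-01,  9.65206559e-01,
        -1.42398022e+02],
       [ 0.00000000e+00,  0.00000000e+00,  0.00000000e+00,
         1.00000000e+00]])}
```

View pics/top0.png

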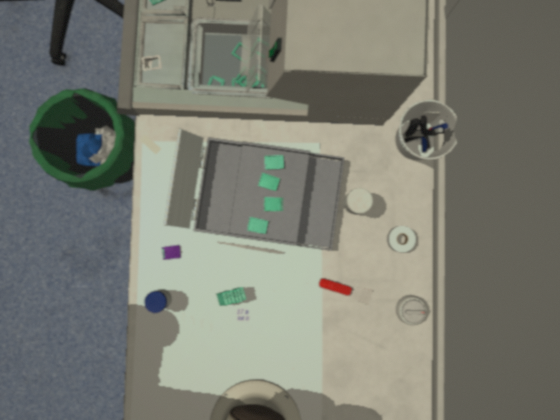

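View pics/scene0.png

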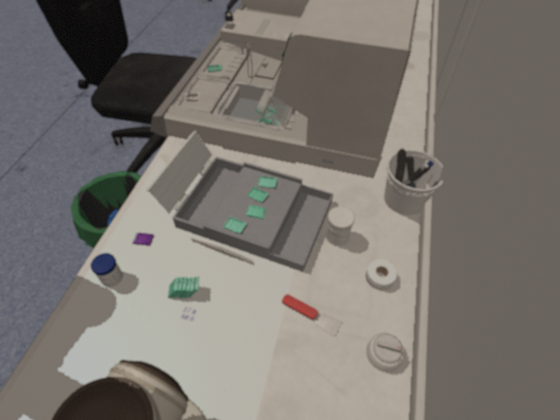

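The top view shows the lid at about (185,180). The four deck cassettes are at (274,162), (269,182), (273,204) and (258,226), and the bin is at about (322,205). Bystanders are the jar (360,201), roll (403,238) and forceps (222,245)-(285,252). The green stack at (231,297) and the purple piece at (172,252) are off the tray, so they aren't candidates. Next I'll measure the tray and the cassettes.

```bash
cat > h.py <<'E'
import cv2,numpy as np
from bench import *
def cam(n):
    m=camera_model(n);return m["K"],cv2.Rodrigues(m["rvec"])[0],m["tvec"]
def onplane(n,px,z):
    K,R,t=cam(n);px=np.atleast_2d(px).astype(float)
    d=np.c_[px,np.ones(len(px))]@np.linalg.inv(K).T@R;c=-R.T@t
    return c+d*((z-c[2])/d[:,2])[:,None]
def cloud(n,D):
    K,R,t=cam(n);v,u=np.mgrid[:420,:560]
    P=np.c_[u.ravel(),v.ravel(),np.ones(u.size)]@np.linalg.inv(K).T*D.ravel()[:,None]
    return ((P-t)@R).reshape(420,560,3)
def greens(n,im,z,amin=60):
    h=cv2.cvtColor(im,cv2.COLOR_BGR2HSV)
    m=cv2.inRange(h,(65,80,60),(95,255,255))
    out=[]
    for c in cv2.findContours(m,0,2)[0]:
        if cv2.contourArea(c)>amin:
            p=onplane(n,c[:,0,:],z)[:,:2].astype(np.float32);out.append((c[:,0].mean(0).round(),cv2.minAreaRect(p)))
    return out
E
python3 - <<'E'
from h import *
im=cv2.imread("pics/top0.png");D=np.load("pics/top0.npy");W=cloud("top",D)
for px,r in greens("top",im,42): print(px,np.round(r[0],1),np.round(r[1],1),round(r[2],1))
# heights
for nm,(u,v) in dict(bench=(200,330),deck=(250,190),deck2=(285,215),bin=(325,200),trough=(217,190),lid=(183,180),jar=(360,201),roll=(403,228),cab=(350,60),face=(350,110),face2=(250,105),far=(200,118)).items(): print(nm,W[v,u].round(0))
# deck surface mask: height 30..50, near tray
Z=W[...,2];m=((Z>31)&(Z<52)&(D>0)).astype(np.uint8);m[:, :150]=0;m[:125]=0;m[265:]=0;m[:,350:]=0
cv2.imwrite("pics/m.png",m*255)
m2=cv2.morphologyEx(m,cv2.MORPH_OPEN,np.ones((15,15)))
c=max(cv2.findContours(m2,0,2)[0],key=cv2.contourArea)
r=cv2.minAreaRect(W[c[:,0,1],c[:,0,0],:2].astype(np.float32));print("deck",r)
# grey edges zoom
crop=cv2.resize(im[115:265,150:390],None,fx=3.3,fy=3.3,interpolation=cv2.INTER_CUBIC)
cv2.imwrite("pics/crop0.png",crop)
E
```

```text
[232. 296.] [282.7  57.6] [28.3 53.9] 15.4
[258. 225.] [436.6   5.3] [39.7 28.5] 78.9
[270. 202.] [484.  -25.9] [28.1 36.7] 1.4
[269. 181.] [531.3 -16.6] [39.8 28.9] 72.9
[274. 162.] [574.3 -26.8] [26.2 39.1] 1.4
[ 78. 141.] [623.  404.2] [205.5 204.6] 38.9
[240.  80.] [753.9  54.9] [29.4 21.7] 84.9
bench [203. 128.   1.]
deck [513.  24.  35.]
deck2 [460. -53.  35.]
bin [ 497. -142.    6.]
trough [514. 100.   7.]
lid [526. 161.  80.]
jar [ 492. -210.   73.]
roll [ 439. -312.   26.]
cab [ 688. -149.  349.]
face [ 665. -177.  144.]
face2 [686.  25.  88.]
far [678. 145.  -3.]
deck ((454.8922119140625, -9.195365905761719), (99.79158782958984, 145.01754760742188), 1.383497953414917)
```

View pics/crop0.png

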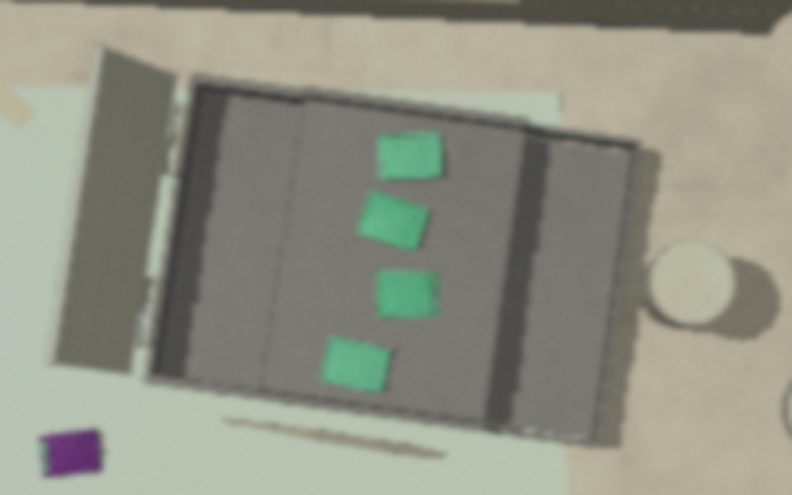

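The enlarged crop shows the trough-side deck edge from (302,98) to (264,390). The bin-side edge runs from (528,122) to (487,425). The four cassettes sit between these edges.

```bash
python3 - <<'E'
from h import *
q=np.array([[302,98],[264,390],[528,122],[487,425]])/3.3+[150,115]-.35
P=onplane("top",q,36)[:,:2];P[[0,1,2,3]]=P;print(P.round(1))
a=P[0]-P[1];b=P[2]-P[3];print(np.linalg.norm(a),np.linalg.norm(b),np.arctan2(*a[::-1]),np.arctan2(*b[::-1]))
# perp dist
W=cloud("top",np.load("pics/top0.npy"))
im=cv2.imread("pics/top0.png")
yaw=np.arctan2(*(a+b)[::-1]);
ux=np.array([np.cos(yaw),np.sin(yaw)]);uy=np.array([-ux[1],ux[0]])
print("width",(P[:2]-P[2:])@uy, "mid",P.mean(0))
# outer: lid/trough/bin corners and depth profile along ux, uy through the centre
c=P.mean(0)
Z=W[...,2];L=(W[...,:2]-c)@np.c_[ux,uy]
for nm,k,o in(("y",1,0),("x",0,1)):
    s=(abs(L[...,o]-(35 if nm=="y" else 50))<5)
    print(nm,[(t,round(float(np.median(Z[s&(abs(L[...,k]-t)<2)])),0)) for t in range(-160,215,5) if (s&(abs(L[...,k]-t)<2)).any()])
print("yaw",yaw)
for px,r in greens("top",im,42)[1:5]: print(px,((np.array(r[0])-c)@np.c_[ux,uy]).round(1))
E
```

```text
[[ 612.4   46.2]
 [ 418.6   65.3]
 [ 600.  -103.9]
 [ 399.3  -81.4]]
194.78956306940643 201.9649177724409 -0.09820391903927447 -0.1117588660541142
width [150.54222891 147.85413602] mid [507.59976362 -18.43949201]
y [(-160, 0.0), (-155, 0.0), (-150, 27.0), (-145, 5.0), (-140, 2.0), (-135, 5.0), (-130, 4.0), (-125, 4.0), (-120, 4.0), (-115, 3.0), (-110, 3.0), (-105, 4.0), (-100, 3.0), (-95, 3.0), (-90, 4.0), (-85, 3.0), (-80, 4.0), (-75, 31.0), (-70, 35.0), (-65, 36.0), (-60, 36.0), (-55, 36.0), (-50, 36.0), (-45, 36.0), (-40, 36.0), (-35, 36.0), (-30, 35.0), (-25, 36.0), (-20, 36.0), (-15, 38.0), (-10, 38.0), (-5, 37.0), (0, 37.0), (5, 37.0), (10, 38.0), (15, 38.0), (20, 37.0), (25, 37.0), (30, 36.0), (35, 36.0), (40, 35.0), (45, 36.0), (50, 36.0), (55, 36.0), (60, 35.0), (65, 36.0), (70, 35.0), (75, 35.0), (80, 7.0), (85, 7.0), (90, 4.0), (95, 8.0), (100, 7.0), (105, 8.0), (110, 8.0), (115, 8.0), (120, 7.0), (125, 7.0), (130, 7.0), (135, 8.0), (140, 7.0), (145, 12.0), (150, 37.0), (155, 40.0), (160, 41.0), (165, 51.0), (170, 62.0), (175, 72.0), (180, 79.0), (185, 87.0), (190, 97.0), 
[... 395 characters left out ...]
.0), (-20, 36.0), (-15, 36.0), (-10, 35.0), (-5, 35.0), (0, 36.0), (5, 36.0), (10, 36.0), (15, 36.0), (20, 36.0), (25, 37.0), (30, 35.0), (35, 37.0), (40, 35.0), (45, 36.0), (50, 35.0), (55, 36.0), (60, 37.0), (65, 35.0), (70, 35.0), (75, 35.0), (80, 34.0), (85, 36.0), (90, 35.0), (95, 36.0), (100, 44.0), (105, 47.0), (115, 0.0), (120, -0.0), (125, 1.0), (130, -2.0), (135, 1.0), (140, -1.0), (145, -0.0), (150, 1.0), (155, 1.0), (160, 65.0), (165, 88.0), (170, 86.0), (175, 88.0), (180, 87.0), (185, 89.0), (190, 89.0), (195, 93.0), (200, 158.0), (205, 125.0), (210, 87.0)]
yaw -0.1051039658839318
[258. 225.] [-73.1  16.2]
[270. 202.] [-22.7  -9.9]
[269. 181.] [23.4  4.3]
[274. 162.] [67.3 -1.3]
```

```bash
cat >> h.py <<'E'
C=np.array([509.5,-18.5]);YAW=-.105;UX=np.array([np.cos(YAW),np.sin(YAW)]);UY=np.array([-UX[1],UX[0]])
def where():
    from scipy.spatial.transform import Rotation as Ro
    s=read_state();p=s["position"];l=(p[:2]-C)@np.c_[UX,UY];R=Ro.from_quat(s["ee_rot"])
    print("t",s["clock"],"tray",l.round(1),"z",p[2].round(1),"F",s["contact_force"].round(1),"w",s["gripper_width"].round(1))
    T=np.c_[np.r_[-UY,0],np.r_[-UX,0],[0,0,-1]]
    print("turn needed (tool)",(R.inv()*Ro.from_matrix(T)).as_rotvec().round(3));return p,R
def go(x,y,z):
    p,R=where();w=np.r_[C+x*UX+y*UY,z]-p;print("shift tool m",(R.inv().apply(w)/1000).round(4))
E
python3 -c "from h import *;go(65.5,-45,231)"
python3 -m handwheel '[[0.55,0.462,0,0,0,1.265,-1],[0.55,0.462,0,0,0,1.265,-1],[0.55,0.462,0,0,0,1.265,-1],[0.55,0.462,0,0,0,1.265,-1],[0.55,0.462,0,0,0,1.265,-1],[0.55,0.462,0,0,0,1.265,-1],[0.55,0.462,0,0,0,1.265,-1],[0.55,0.462,0,0,0,1.265,-1],[0.55,0.462,0,0,0,1.265,-1],[0.55,0.462,0,0,0,1.265,-1]]'
python3 -c "from h import *;go(65.5,-45,120)"
```

```text
clock: 1.35
position: [528.2, 11.9, 231.2]
ee_rot: [-0.669, 0.743, 0.0, 0.0]
contact_force: [0.5, 1.1, -0.6]
gripper_width: 0.0
grasp_force: 0.0Traceback (most recent call last):
  File "<string>", line 1, in <module>
    from h import *;go(65.5,-45,231)
                    ~~^^^^^^^^^^^^^^
  File "h.py", line 29, in go
    p,R=where();w=np.r_[C+x*UX+y*UY,z]-p;print("shift tool m",(R.inv().apply(w)/1000).round(4))
        ~~~~~^^
  File "h.py", line 25, in where
    print("t",s["clock"],"tray",l.round(1),"z",p[2].round(1),"F",s["contact_force"].round(1),"w",s["gripper_width"].round(1))
                                                                                                 ^^^^^^^^^^^^^^^^^^^^^^^^
AttributeError: 'float' object has no attribute 'round'
Traceback (most recent call last):
  File "h.py", line 29, in go
    p,R=where();w=np.r_[C+x*UX+y*UY,z]-p;print("shift tool m",(R.inv().apply(w)/1000).round(4))
        ~~~~~^^
  File "h.py", line 25, in where
    print("t",s["clock"],"tray",l.round(1),"z",p[2].round(1),"F",s["contact_force"].round(1),"w",s["gripper_width"].round(1))
                                                                                                 ^^^^^^^^^^^^^^^^^^^^^^^^
AttributeError: 'float' object has no attribute 'round'
```

```bash
sed -i 's/s\["gripper_width"\].round(1)/s["gripper_width"]/' h.py; python3 -c "from h import *;go(65.5,-45,90)"
```

```text
t 1.35 tray [15.4 32.2] z 231.2 F [ 0.5  1.1 -0.6] w 0.01553161476015287
turn needed (tool) [0.    0.    0.001]
shift tool m [ 0.0773 -0.05    0.1411]
```

```bash
python3 -m handwheel '[[0.04,-0.025,0.04,0,0,0,-1],[0.077,-0.05,0.08,0,0,0,-1],[0.077,-0.05,0.141,0,0,0,-1],[0.077,-0.05,0.141,0,0,0,-1],[0.077,-0.05,0.141,0,0,0,-1]]'
python3 - <<'E'
from h import *
go(65.5,-45,40)
im,d=get_image("top");cv2.imwrite("pics/t1.png",im)
for px,r in greens("top",im,42):
    if 400<r[0][0]<620: print(px,((np.array(r[0])-C)@np.c_[UX,UY]).round(1))
E
```

```text
clock: 1.98
position: [570.9, -67.6, 92.2]
ee_rot: [-0.67, 0.742, -0.001, 0.001]
contact_force: [-0.9, 0.5, 1.2]
gripper_width: 0.2
grasp_force: 0.0
t 1.975 tray [ 66.2 -42.4] z 92.2 F [-0.9  0.5  1.2] w 0.16467245474136147
turn needed (tool) [-0.003 -0.     0.003]
shift tool m [0.0026 0.0008 0.0522]
[258. 225.] [-74.9  16.1]
[270. 202.] [-24.6 -10. ]
[269. 181.] [21.5  4.1]
[275. 163.] [62.2 -2.9]
[ 78. 135.] [ 60.1 427.4]
```

```bash
python3 -m handwheel '[[0,0.001,0.03,0,0,0,-1],[0,0.001,0.051,0,0,0,-1],[0,0.001,0.0515,0,0,0,-1]]'
python3 -m handwheel '[[-0.015,0,0,0,0,0,-1],[-0.03,0,0,0,0,0,-1],[-0.045,0,0,0,0,0,-1],[-0.06,0,0,0,0,0,-1],[-0.075,0,0,0,0,0,-1],[-0.09,0,0,0,0,0,-1],[-0.105,0,0,0,0,0,-1],[-0.115,0,0,0,0,0,-1],[-0.125,0,0,0,0,0,-1],[-0.125,0,0,0,0,0,-1]]'
python3 - <<'E'
from h import *
im,d=get_image("top");cv2.imwrite("pics/t2.png",im[115:265,150:390].repeat(3,0).repeat(3,1))
go(-24.6,-55,90)
for px,r in greens("top",im,42,30):
    if 400<r[0][0]<620: print(px,((np.array(r[0])-C)@np.c_[UX,UY]).round(1))
E
```

```text
clock: 2.4
position: [569.1, -67.1, 40.2]
ee_rot: [-0.67, 0.742, -0.001, 0.001]
contact_force: [-0.5, 0.1, 0.2]
gripper_width: -0.2
grasp_force: 0.0
clock: 3.65
position: [581.6, 57.1, 38.8]
ee_rot: [-0.67, 0.743, -0.0, 0.0]
contact_force: [-0.2, 0.8, 0.5]
gripper_width: 0.1
grasp_force: 0.0
t 3.7 tray [63.6 82.3] z 38.7 F [-0.2 -0.2 -0.5] w 0.05190193625771864
turn needed (tool) [ 0.    -0.     0.001]
shift tool m [ 0.1372  0.0884 -0.0512]
[258. 225.] [-74.5  16.4]
[275. 206.] [-25.5 -11.2]
[269. 182.] [21.9  4.4]
```

View pics/t2.png

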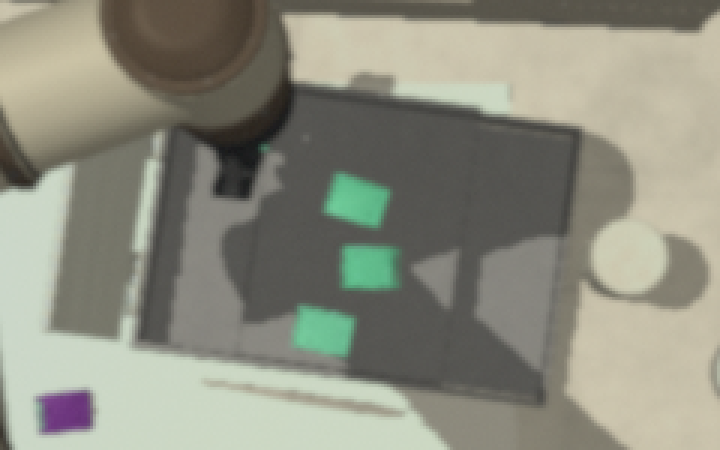

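The crop shows the tool over the trough at (235,170). A green sliver at (262,148) could be the first cassette on the deck edge. I'll lift, move to the next one and check.

```bash
python3 -m handwheel '[[0,0,-0.05,0,0,0,-1],[0.05,0.03,-0.051,0,0,0,-1],[0.1,0.06,-0.051,0,0,0,-1],[0.137,0.088,-0.051,0,0,0,-1],[0.137,0.088,-0.051,0,0,0,-1],[0.137,0.088,-0.051,0,0,0,-1]]'
python3 - <<'E'
from h import *
im,d=get_image("top");W=cloud("top",d)
go(-24.8,-55,40)
for px,r in greens("top",im,42,10):
    if 400<r[0][0]<640: print(px,((np.array(r[0])-C)@np.c_[UX,UY]).round(1),np.round(r[1]), "z",W[int(px[1]),int(px[0])].round(0))
a=im[125:245,150:350].repeat(3,0).repeat(3,1)
im,d=get_image("scene");b=im[140:270,170:340]
cv2.imwrite("pics/t3.png",a);cv2.imwrite("pics/s3.png",cv2.resize(b,None,fx=4,fy=4))
E
```

```text
clock: 4.45
position: [480.4, -70.8, 90.2]
ee_rot: [-0.669, 0.743, -0.0, 0.001]
contact_force: [0.3, -0.8, 0.3]
gripper_width: -0.2
grasp_force: 0.0
t 4.5 tray [-23.2 -54.7] z 90.1 F [ 0.5  0.1 -0.1] w -0.02554636264891583
turn needed (tool) [-0.001  0.     0.001]
shift tool m [0.0003 0.0017 0.0501]
[258. 227.] [-80.1  15.2] [19. 41.] z [433.   4.  37.]
[231. 158.] [63.9 93.2] [37. 27.] z [586.  71.   8.]
[ 95. 149.] [ 63.7 429.6] [220. 207.] z [ 682.  564. -460.]
```

View pics/t3.png

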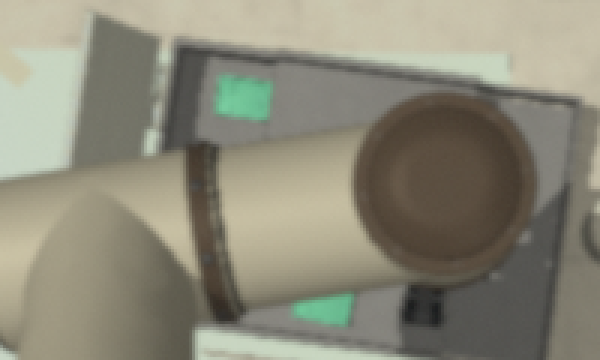

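The first cassette lies flat in the trough at (243,98), height 8 mm. On to the second, at tray x = -25.

```bash
python3 -m handwheel '[[0,0.002,0.03,0,0,0,-1],[0,0.002,0.051,0,0,0,-1],[-0.01,0.002,0.051,0,0,0,-1]]'
python3 -m handwheel '[[-0.014,0,0,0,0,0,-1],[-0.028,0,0,0,0,0,-1],[-0.042,0,0,0,0,0,-1],[-0.056,0,0,0,0,0,-1],[-0.07,0,0,0,0,0,-1],[-0.085,0,0,0,0,0,-1],[-0.1,0,0,0,0,0,-1],[-0.115,0,0,0,0,0,-1],[-0.13,0,0,0,0,0,-1],[-0.13,0,0,0,0,0,-1]]'
python3 -c "from h import *;go(-75,-28,90)"
```

```text
clock: 4.92
position: [479.0, -60.0, 37.7]
ee_rot: [-0.669, 0.743, 0.0, -0.001]
contact_force: [0.6, 0.5, 0.3]
gripper_width: -0.1
grasp_force: 0.0
clock: 6.18
position: [492.4, 70.1, 38.5]
ee_rot: [-0.67, 0.742, 0.0, 0.0]
contact_force: [-0.9, -0.1, 0.0]
gripper_width: 0.1
grasp_force: 0.0
t 6.175 tray [-26.3  86.3] z 38.5 F [-0.9 -0.1  0. ] w 0.08592274021690738
turn needed (tool) [0.    0.    0.003]
shift tool m [ 0.1142  0.049  -0.0515]
```

```bash
python3 -m handwheel '[[0,0,-0.05,0,0,0,-1],[0.05,0.02,-0.051,0,0,0,-1],[0.1,0.045,-0.051,0,0,0,-1],[0.115,0.049,-0.051,0,0,0,-1],[0.115,0.049,-0.051,0,0,0,-1]]'
python3 - <<'E'
from h import *
im,d=get_image("top");W=cloud("top",d)
go(-75,-28,39)
for px,r in greens("top",im,42,10):
    if 400<r[0][0]<640: print(px,((np.array(r[0])-C)@np.c_[UX,UY]).round(1),np.round(r[1]), "z",W[int(px[1]),int(px[0])].round(0))
E
```

```text
clock: 6.8
position: [431.5, -41.2, 89.9]
ee_rot: [-0.669, 0.744, -0.0, 0.0]
contact_force: [1.5, 0.5, -0.5]
gripper_width: -0.2
grasp_force: 0.0
t 6.85 tray [-74.5 -30. ] z 89.9 F [0.5 1.  0.2] w -0.014035794194438579
turn needed (tool) [-0.001  0.     0.   ]
shift tool m [-0.002   0.0005  0.0509]
[224. 198.] [-26.6  94.1] [35. 28.] z [496.  83.  15.]
[269. 181.] [21.5  4.1] [40. 29.] z [533. -17.  36.]
[231. 158.] [63.9 93. ] [37. 27.] z [586.  71.   8.]
[ 94. 144.] [ 65.4 430.7] [216. 206.] z [ 697.  565. -453.]
```

```bash
python3 -m handwheel '[[0,0.0005,0.03,0,0,0,-1],[0,0.0005,0.051,0,0,0,-1],[0,0.0005,0.051,0,0,0,-1]]'
python3 -m handwheel '[[-0.012,0,0,0,0,0,-1],[-0.024,0,0,0,0,0,-1],[-0.036,0,0,0,0,0,-1],[-0.048,0,0,0,0,0,-1],[-0.06,0,0,0,0,0,-1],[-0.073,0,0,0,0,0,-1],[-0.086,0,0,0,0,0,-1],[-0.1,0,0,0,0,0,-1],[-0.115,0,0,0,0,0,-1],[-0.115,0,0,0,0,0,-1]]'
python3 -m handwheel '[[0,0,-0.05,0,0,0,-1],[0,0,-0.1,0,0,0,-1],[0.03,-0.06,-0.12,0,0,0,-1],[0.06,-0.08,-0.12,0,0,0,-1],[0.06,-0.08,-0.12,0,0,0,-1]]'
python3 - <<'E'
from h import *
im,d=get_image("top");W=cloud("top",d)
im2,d2=get_image("scene");W2=cloud("scene",d2)
go(0,240,160)
for n,i,w in(("top",im,W),("scene",im2,W2)):
  for px,r in greens(n,i,12 if n=="scene" else 42,10):
    p=w[int(px[1]),int(px[0])]
    if 400<p[0]<640: print(n,px,((p[:2]-C)@np.c_[UX,UY]).round(1),np.round(r[1]),"z",p[2].round(0))
cv2.imwrite("pics/t4.png",cv2.resize(np.vstack([im[115:265,150:390],im2[130:280,150:390]]),None,fx=2,fy=2,interpolation=2))
E
```

```text
clock: 7.22
position: [431.6, -39.6, 37.9]
ee_rot: [-0.67, 0.742, 0.0, -0.001]
contact_force: [0.5, 0.5, 0.1]
gripper_width: -0.1
grasp_force: 0.0
clock: 8.48
position: [443.4, 75.1, 38.8]
ee_rot: [-0.67, 0.742, -0.0, 0.0]
contact_force: [-0.2, 0.9, -0.6]
gripper_width: -0.0
grasp_force: 0.0
clock: 9.1
position: [517.3, 4.0, 158.7]
ee_rot: [-0.668, 0.744, 0.0, 0.0]
contact_force: [0.1, -0.0, -0.4]
gripper_width: -0.3
grasp_force: 0.0
t 9.2 tray [ 3.6 24.4] z 158.2 F [ 0.3  1.5 -0.6] w 0.3108753299866
turn needed (tool) [ 0.002 -0.    -0.001]
shift tool m [-0.2156  0.0038 -0.0018]
top [220. 221.] [-76.  101.4] [38. 27.] z 11.0
top [225. 198.] [-24.2  96.9] [35. 28.] z 15.0
top [273. 183.] [19.8 -5.2] [21. 28.] z 41.0
scene [ 84. 235.] [ -9.9 655.6] [63. 22.] z -420.0
scene [ 79. 217.] [ 27.5 687. ] [64. 22.] z -378.0
scene [211. 205.] [-26.1  99.9] [25. 26.] z 11.0
scene [258. 194.] [25.7  3.6] [38. 27.] z 34.0
```

View pics/t4.png

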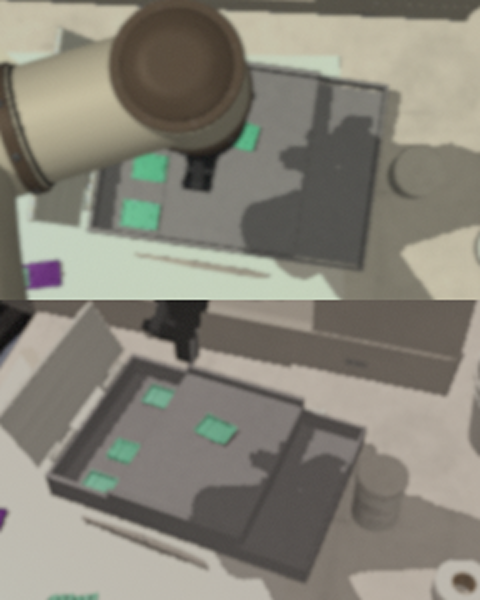

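All three cassettes lie in the trough (lower half, about (158,397), (123,450) and (98,483)) and the fourth is on the deck at (215,430). Next I'll take the tool round outside the lid.

```bash
python3 -m handwheel '[[-0.06,0.004,0,0,0,0,-1],[-0.12,0.004,0,0,0,0,-1],[-0.18,0.004,0,0,0,0,-1],[-0.212,0.004,0,0,0,0,-1],[-0.212,0.004,0.04,0,0,0,-1],[-0.212,0.004,0.07,0,0,0,-1],[-0.212,0.004,0.07,0,0,0,-1]]'
python3 -c "from h import *;go(0,168,88)"
```

```text
clock: 10.07
position: [531.8, 216.8, 86.3]
ee_rot: [-0.67, 0.742, 0.0, -0.003]
contact_force: [0.8, -0.3, -0.0]
gripper_width: -0.0
grasp_force: 0.0
t 10.075 tray [ -2.5 236.3] z 86.3 F [ 0.8 -0.3 -0. ] w -0.01303998792941401
turn needed (tool) [ 0.005 -0.004  0.002]
shift tool m [ 0.0683 -0.0023 -0.0014]
```

```bash
python3 -m handwheel '[[0.015,0,0,0,0,0,-1],[0.027,0,0,0,0,0,-1],[0.038,0,0,0,0,0,-1],[0.049,0,0,0,0,0,-1],[0.06,0,0,0,0,0,-1],[0.068,0,0,0,0,0,-1]]'
python3 -m handwheel '[[0.007,0,0,0,0,0,-1],[0.0145,0,-0.001,0,0,0,-1],[0.023,0,0.001,0,0,0,-1],[0.031,0,0.003,0,0,0,-1],[0.038,0,0.006,0,0,0,-1],[0.0435,0,0.01,0,0,0,-1]]'
python3 -c "from h import *;go(0,124.5,78)"
```

```text
clock: 10.82
position: [527.1, 148.7, 88.7]
ee_rot: [-0.669, 0.743, 0.0, -0.0]
contact_force: [0.2, 0.8, 0.3]
gripper_width: -0.1
grasp_force: 0.4
clock: 11.58
position: [522.7, 105.8, 78.6]
ee_rot: [-0.669, 0.743, -0.0, -0.0]
contact_force: [-0.5, 0.7, -0.2]
gripper_width: 0.2
grasp_force: 0.3
t 11.575 tray [1.00e-01 1.25e+02] z 78.6 F [-0.5  0.7 -0.2] w 0.18070279452474264
turn needed (tool) [ 0.    -0.     0.001]
shift tool m [0.0005 0.0001 0.0006]
```

```bash
cat >> h.py <<'E'
def lid():
    for n in("scene","top"):
        _,d=get_image(n);W=cloud(n,d);L=(W[...,:2]-C)@np.c_[UX,UY]
        for x in(-70,-50,60,80):
            s=(abs(L[...,0]-x)<8)&(d>0)
            print(n,x,[(y,int(np.median(W[...,2][s&(abs(L[...,1]-y)<3)]))) for y in range(70,200,8) if (s&(abs(L[...,1]-y)<3)).sum()>3])
E
python3 -c "from h import *;lid()"
```

```text
scene -70 [(70, 33), (86, 10), (94, 6), (102, 8), (110, 9), (118, 10), (126, 6), (134, 5), (142, 368), (150, 376), (158, 379), (166, 388), (174, 400), (182, 404), (190, 408), (198, 411)]
scene -50 [(70, 34), (86, 5), (94, 6), (102, 6), (110, 162), (118, 359), (126, 369), (134, 376), (142, 395), (150, 402), (158, 408), (166, 410), (174, 412), (182, 412), (190, 413), (198, 413)]
scene 60 [(70, 34), (86, 7), (94, 8), (102, 7), (110, 77), (118, 6), (126, 6), (134, 5), (142, 7), (182, -1), (190, -2), (198, -2)]
scene 80 [(70, 34), (86, 7), (94, 10), (102, 8), (110, 7), (118, 5), (126, 6), (134, 6), (142, 5)]
top -70 [(70, 35), (78, 9), (86, 11), (94, 8), (102, 93), (110, 82), (118, 77), (126, 69), (134, 60), (142, 53), (150, 377), (158, 389), (166, 392), (174, 399), (182, 404), (190, 408), (198, 410)]
top -50 [(70, 35), (78, 7), (86, 7), (94, 7), (102, 92), (110, 85), (118, 169), (126, 335), (134, 388), (142, 399), (150, 404), (158, 408), (166, 410), (174, 412), (182, 413), (190, 414), (198, 414)]
top 60 [(70, 35), (78, 11), (86, 9), (94, 7), (102, 11), (110, 83), (118, 77), (126, 67)]
top 80 [(70, 36), (78, 11), (86, 6), (94, 9), (102, 9), (110, 81), (118, 73), (126, 67), (134, 59), (142, 51)]
```

The lid is at about 0.8 rad and following the tool. I'll keep pushing it down.

```bash
python3 -m handwheel '[[0.006,0,0.005,0,0,0,-1],[0.011,0,0.011,0,0,0,-1],[0.0145,0,0.018,0,0,0,-1],[0.017,0,0.025,0,0,0,-1],[0.019,0,0.031,0,0,0,-1],[0.0195,0,0.036,0,0,0,-1],[0.0195,0,0.039,0,0,0,-1],[0.0195,0,0.04,0,0,0,-1],[0.0195,0,0.04,0,0,0,-1]]'
python3 -c "from h import *;where();lid()"
```

```text
clock: 12.8
position: [520.6, 86.8, 40.0]
ee_rot: [-0.67, 0.743, -0.0, -0.0]
contact_force: [-2.3, -0.7, 9.4]
gripper_width: 0.2
grasp_force: 4.6
t 12.8 tray [ -0.  105.8] z 40.0 F [-2.3 -0.7  9.4] w 0.2473085354604219
turn needed (tool) [ 0.    -0.001  0.002]
scene -70 [(70, 35), (78, 39), (86, 38), (94, 38), (102, 38), (110, 38), (118, 38), (126, 330), (134, 336), (142, 339), (150, 343), (158, 361), (166, 366), (174, 369), (182, 372), (190, 377), (198, 376)]
scene -50 [(70, 35), (78, 39), (86, 38), (94, 277), (102, 325), (110, 334), (118, 343), (126, 357), (134, 364), (142, 368), (150, 370), (158, 373), (166, 374), (174, 376), (182, 375), (190, 374), (198, 373)]
scene 60 [(70, 40), (78, 38), (86, 38), (94, 38), (102, 38), (110, 38), (118, 38), (198, 0)]
scene 80 [(70, 38), (78, 39), (86, 37), (94, 38), (102, 38), (110, 38), (118, 37), (198, 0)]
top -70 [(70, 35), (78, 43), (86, 39), (94, 39), (102, 39), (110, 39), (118, 39), (126, 39), (134, 42), (142, 345), (150, 351), (158, 361), (166, 366), (174, 368), (182, 373), (190, 378), (198, 378)]
top -50 [(70, 35), (78, 42), (86, 39), (94, 123), (102, 135), (110, 339), (118, 352), (126, 361), (134, 364), (142, 368), (150, 371), (158, 374), (166, 375), (174, 376), (182, 376), (190, 376), (198, 376)]
top 60 [(70, 36), (78, 42), (86, 39), (94, 41), (102, 39)]
top 80 [(70, 37), (78, 40), (86, 39), (94, 40), (102, 39), (110, 41), (118, 39), (126, 40)]
```

The lid is flat at 39 mm with 9.4 N on it. Next I'll lift and go behind the fourth cassette, on the lid side.

```bash
python3 -m handwheel '[[0,0,-0.052,0,0,0,-1],[0.03,-0.01,-0.052,0,0,0,-1],[0.058,-0.0215,-0.052,0,0,0,-1],[0.058,-0.0215,-0.052,0,0,0,-1],[0.058,-0.0215,-0.052,0,0,0,-1]]'
python3 - <<'E'
from h import *
go(21.5,48,39)
im,d=get_image("top");im2,d2=get_image("scene")
for n,i in(("top",im),("scene",im2)):
  for px,r in greens(n,i,42,10):
    if 400<r[0][0]<640: print(n,px,((np.array(r[0])-C)@np.c_[UX,UY]).round(1),np.round(r[1]))
E
```

```text
clock: 13.52
position: [536.0, 27.3, 90.6]
ee_rot: [-0.669, 0.743, 0.0, -0.0]
contact_force: [-0.2, -0.5, 0.2]
gripper_width: -0.1
grasp_force: 0.0
t 13.525 tray [21.5 48.3] z 90.6 F [-0.2 -0.5  0.2] w -0.12602514905990392
turn needed (tool) [ 0.    -0.     0.001]
shift tool m [0.0003 0.     0.0516]
top [269. 182.] [21.8  4.1] [41. 30.]
top [ 75. 131.] [ 74.3 437.6] [190. 206.]
scene [258. 195.] [18.6  1.6] [37. 27.]
scene [ 93. 183.] [-90.  365.2] [19. 34.]
scene [117. 175.] [-47.3 331.4] [18. 43.]
```

Next, sweep from y = 48 to about -88.

```bash
python3 -m handwheel '[[0,0,0.03,0,0,0,-1],[0,0,0.051,0,0,0,-1],[0,0,0.051,0,0,0,-1]]'
python3 -m handwheel '[[0.014,0,0,0,0,0,-1],[0.028,0,0,0,0,0,-1],[0.042,0,0,0,0,0,-1],[0.056,0,0,0,0,0,-1],[0.07,0,0,0,0,0,-1],[0.085,0,0,0,0,0,-1],[0.1,0,0,0,0,0,-1],[0.115,0,0,0,0,0,-1],[0.132,0,0,0,0,0,-1],[0.132,0,0,0,0,0,-1]]'
python3 -m handwheel '[[0,0,-0.05,0,0,0,-1],[0,0,-0.1,0,0,0,-1],[-0.06,0.06,-0.12,0,0,0,-1],[-0.11,0.1,-0.12,0,0,0,-1],[-0.11,0.1,-0.12,0,0,0,-1],[-0.11,0.1,-0.12,0,0,0,-1]]'
python3 - <<'E'
from h import *
where()
im,d=get_image("top");W=cloud("top",d)
im2,d2=get_image("scene")
for px,r in greens("top",im,10,10):
    p=W[int(px[1]),int(px[0])]
    if 400<p[0]<640: print(px,((p[:2]-C)@np.c_[UX,UY]).round(1),np.round(r[1]),"z",p[2].round(0))
cv2.imwrite("pics/t5.png",cv2.resize(np.vstack([im[115:265,150:430],im2[130:280,150:430]]),None,fx=2,fy=2,interpolation=2))
lid()
E
```

```text
clock: 14.0
position: [534.9, 27.3, 38.3]
ee_rot: [-0.67, 0.743, 0.001, -0.002]
contact_force: [-0.2, 1.3, 0.6]
gripper_width: -0.3
grasp_force: 0.0
clock: 15.25
position: [521.2, -105.8, 39.0]
ee_rot: [-0.669, 0.744, 0.001, -0.001]
contact_force: [-0.1, -0.3, -0.2]
gripper_width: -0.2
grasp_force: 0.0
clock: 16.0
position: [433.4, 16.4, 159.9]
ee_rot: [-0.671, 0.742, 0.0, -0.0]
contact_force: [-0.3, -0.3, 0.2]
gripper_width: -0.0
grasp_force: 0.0
t 16.0 tray [-79.4  26.7] z 159.9 F [-0.3 -0.3  0.2] w -0.0291361851922667
turn needed (tool) [0.    0.    0.004]
[313. 187.] [ 26.1 -93.6] [29. 40.] z 8.0
scene -70 [(70, 35), (78, 40), (86, 38), (94, 38), (102, 38), (110, 39), (118, 38), (126, 38), (134, 37), (142, 38), (150, 36), (174, 0), (182, -1), (190, -1), (198, 0)]
scene -50 [(70, 35), (78, 40), (86, 37), (94, 38), (102, 38), (110, 38), (118, 38), (126, 38), (134, 38), (142, 38), (150, 38), (182, -1), (190, -1), (198, -1)]
scene 60 [(70, 41), (78, 39), (86, 37), (182, -1), (190, -1), (198, -1)]
scene 80 [(70, 40), (78, 39), (86, 38), (94, 38), (182, -1), (190, -1), (198, -1)]
top -70 [(70, 485), (78, 481), (86, 478), (94, 474), (102, 469)]
top -50 [(190, 0), (198, 0)]
top 60 [(70, 36), (78, 41), (86, 39), (94, 39), (102, 40), (110, 39), (118, 39), (126, 39), (134, 39), (142, 39), (150, 38), (158, 38), (166, 0), (174, 0), (182, 0), (190, 0), (198, 0)]
top 80 [(70, 37), (78, 41), (86, 38), (94, 39), (102, 39), (110, 38), (118, 39), (126, 39), (134, 39), (142, 39), (150, 37), (166, 0), (174, 0), (182, 0), (190, 0), (198, 0)]
```

View pics/t5.png

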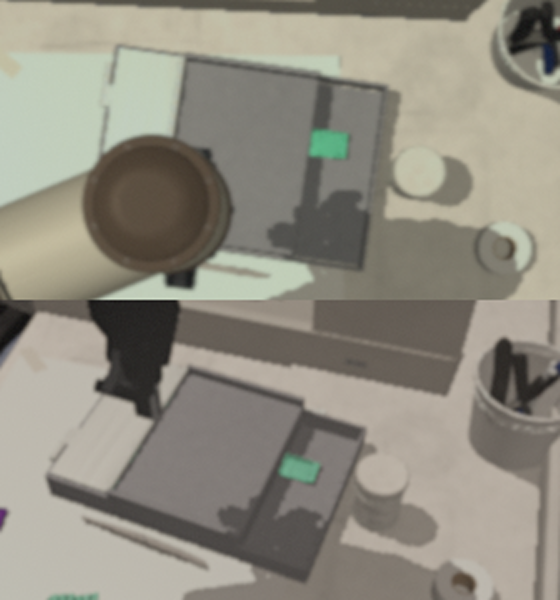

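The lid is shut flat and the fourth cassette lies in the bin at (329,144), height 8 mm. The deck is empty, the bystanders are where they were, and the arm is clear, so I'm handing in.

```bash
python3 -c "from bench import *;print(job_done())"
```

```text
the job is handed in; nothing more can be done
None
```

I swept three cassettes into the trough, shut the lid flat with the fourth still on the deck, then swept the fourth into the return bin and handed the job in at about 16 s; the hand-in gave no verdict.

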